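Open the air line at the bench: clear the block, then lock lever, then main lever

TASK

Turn the air on for the grinder. A wooden block has been left in the swing of the air unit's lock lever: pick it up and stand it upright on the plywood board. Then swing the lock lever (left) fully outwards to the left, which frees the main lever, and swing the main lever (right) fully outwards to the right; do not knock the block over or disturb the tin and the carton standing near by.

Things in the scene. Friction and masses are not known exactly. Their poses are not given: they have to be found in the camera images.
- air_unit: bench air unit, fixed: dark steel drip tray 240 x 440 mm (floor 6 mm thick, lip 16 mm high) carrying an aluminium valve block (75 x 200 mm, top at 46 mm) with two levers on top. Origin at bench level, midway between the two lever pivots; x points to the back of the unit (away from the robot, give or take the yaw), y to its left. The lever pivots are vertical and lie at (0, +70 mm) for the lock lever and (0, -70 mm) for the main lever
- lock_lever (a joint): the left lever, rad: 0 = arm points to the unit's front (-x, towards the robot); grows clockwise seen from above to 1.57 = fully open, arm points to the unit's left (+y). Starts near 0; stays where it is left; needs about 2 N at the grip; its flat arm runs just under the grip, 58 to 66 mm above the bench. A steel blade fixed to it blocks the main lever until it is open
- lock_lever_grip (a point): centre of the lock lever's upright black round grip: 18 mm diameter, 44 mm tall, this point is half-way up, 82 mm above the bench (the grip spans 60 to 102 mm up); 115 mm from the pivot. It is fixed to the arm and travels on an arc about the pivot
- main_lever (a joint): the right lever, rad: 0 = arm points to the unit's front (-x); grows anticlockwise seen from above to 1.57 = fully open, arm points to the unit's right (-y). Starts near 0; stops hard after about 0.4 while the lock lever is shut, swings freely once the lock lever is fully open; needs about 2 N at the grip
- main_lever_grip (a point): centre of the main lever's upright black round grip: 26 mm diameter, 44 mm tall, half-way up, 82 mm above the bench; 115 mm from the pivot
- block_centre (a point): centre of the upright wooden block (plain beech packing block, 150 mm tall, 34 mm thick along its x all the way up, its width along y tapering from 60 mm at the foot to 80 mm at the top) that stands on the drip tray in the lock lever's swing; z points up along its height. Half-way up: 75 mm above its foot; its foot is on the tray floor (6 mm above the bench). About 0.1 to 0.2 kg. (Another wooden block, at the very back of the bench by the lamp, is no part of the job)
- board_top (a point): centre of the upper face of a bare plywood board, 160 x 160 mm, 9 mm thick, fixed flat on the bench to the left of the unit; its x and y lie along its edges
- tin_centre (a point): small round lidded tin, 68 mm diameter, 42 mm tall, loose bystander; its centre
- carton_centre (a point): cardboard carton of screws, 71 x 110 x 55 mm, loose bystander; its centre
Things that resemble listed ones, but are neither listed nor needed, are in the scene too. Leave any turquoise or yellow look-alike of the part that bears block_centre alone.

How it is judged:
On the way, in this order (a step that is already met when the one before it is completed fails the run):
1. the wooden block stands upright on the plywood board, let go (x of block_centre in the frame of board_top between -0.065 and 0.065 m and y of block_centre in the frame of board_top between -0.065 and 0.065 m and z of block_centre in the frame of board_top below 0.08 m and angle between block_centre's own z axis and vertical below 0.1 rad and contact force between the fingers and wood_block below 0.1 N), for 0.2 s.
2. the lock lever is swung fully open (value of joint lock_lever above 1.4 rad), for 0.1 s.
3. the main lever is swung fully open (value of joint main_lever above 1.4 rad), for 0.1 s.
At the end, for the whole second after the job is handed in: both levers are within 0.17 rad (10 degrees) of fully open, and the block stands upright (within 0.1 rad) and still on the plywood board, its centre within 65 mm of the board's centre along each board axis (value of joint each of lock_lever, main_lever above 1.4 rad and x of block_centre in the frame of board_top between -0.065 and 0.065 m and y of block_centre in the frame of board_top between -0.065 and 0.065 m and z of block_centre in the frame of board_top below 0.08 m and angle between block_centre's own z axis and vertical below 0.1 rad and linear speed of wood_block below 0.02 m/s); the robot touches nothing.
It fails at once if the wooden block is knocked over (angle between block_centre's own z axis and vertical above 0.8 rad).
It fails at once if the tin or the carton is moved more than 40 mm (distance of any of tin_centre, carton_centre from where it was at the start of the episode above 0.04 m).
It also fails if it takes over 67 s, if anything falls off the work surface, if the arm or the gripper's body presses on something with over 40 N, if the wrist force passes 120 N, or if a joint passes its speed limit or range.

ROBOT

A 6-joint arm with a two-finger parallel gripper is mounted at the origin on a cart in front of the work surface, level with it; the furniture and walls round the work are solid. World frame = base frame: x ahead of the robot, y to its left, z up, the work surface at z = 0. Lengths are in m, angles in rad, forces in N, time in s.
With the tool pointing down it reaches from about 0.25 to 0.775 m from the base axis. Payload 4 kg.
Tool frame: the origin (TCP) lies on the centre line of the jaws, within the pads' length; the fingertips stand 8 mm ahead of it and the grasp point (between the pads) lies 11 mm behind it; z points along the fingers, y is the direction in which the jaws open and shut (so a half turn about z gives the same grasp; the last joint's range is limited). The gripper opens to 94 mm and grips with 3 to 60 N. Pads are 16 mm wide; open, the fingers measure 119 mm over their backs; the gripper's body (75 mm by 177 mm) begins 78 mm behind the grasp point.
Start: joints at [1.225, 0.087, 1.371, -0, 1.684, -0.103], TCP at [0.132, 0.534, 0.214] pointing down, gripper open.
Joint ranges: [-3.1, 3.1], [-0.76, 2.03], [0.27, 2.55], [-1.08, 4.22], [0.17, 2.65], [-2.57, 2.57]. Speed limits (rad/s): [2.79, 2.79, 3.14, 3.14, 3.14, 3.14].

INTERFACE

Orientations are given as [roll, pitch, yaw] about the fixed x, y, z axes, in that order (R = Rz(yaw) Ry(pitch) Rx(roll)).
In Python, from bench import robot, cams, close_job gives the robot as it stands.
- The arm moves only by the tool arm_command, never from a script. Its argument "plan" is one flat list of numbers, 7 for each row, row after row: the shift along the tool's x, y, z in cm, then the turn, a rotation vector about the tool's x, y, z in degrees, then the closure, from 0 (fully open) to 1 (shut). A call has 1 to 8 rows; each row shifts and turns the commanded pose from where the row before left it, along the tool's axes as they then stand; what a row does not reach is not made up. A row lasts 1/8 s, in which the tool goes at most 62.5 mm and 10.7 degrees, less where a joint would pass 70% of its speed; a pose out of reach is approached as far as the arm can. A call with a gripper value outside its range is refused whole. The fingers move at their own pace and stop on an object; the grip force is fixed at half the most. Time passes only in rows, so rows that do not move let the fingers close. It gives the time, the measured TCP pose, the force and the opening at its end, in the units of the state.
- robot.get_obs(): the state, without advancing time (a new reading comes with each control period).
- cams.snapshot(name): name is "scene" or "side" or "wrist"; returns a dict with "pixels" (420x560x3 uint8, red, green, blue), "fov_y" (degrees; the focal length in pixels is half the picture's height over the tangent of half this angle, whatever the lens; pixels are square), "cx", "cy" (the principal point, pixels), "camera_from_world" (4x4, takes a point from world to camera coordinates); the wrist camera has in their place "tool_from_camera" (4x4, takes a point from camera to tool coordinates, whose origin is the TCP and whose axes are the flange's). Camera axes: x right, y up, looking along -z (the intrinsics and any distortion apply to the point x, -y, -z); pixel columns grow to the right and rows downward; lengths in m; the calibration is good to about 2 mm. A picture is of the moment at which its call begins: read the wrist's pose just before it. There is no depth.
- close_job(): hands the job in, once; it reports no verdict.
The state is a dict: "time": time; "joint_positions": joint angles; "qvel": joint speeds; "joint_torque": joint torques, N m; "tool_pos": TCP position; "ee_rot": TCP orientation; "wrist_force": force on the tool from outside, world axes, zero at the start; "wrist_torque": the same for the moment, N m; "width": finger opening in m.
Only numpy, scipy, OpenCV 4.12 (cv2) and the standard library are available. Lean on these libraries where they do the work, as an engineer would, in place of code of your own. Each camera call takes 0.05 s, during which the arm holds its last target.

## Working session

There is one attempt and no reset: what is moved stays moved. The work goes in short steps, Python scripts to look and compute and a tool call to move; the robot and the scene stay as the last step left them, time stands still between calls to the robot, and variables do not carry over. Pictures are saved under pics/ and viewed, and the job is handed in when it is done.

Besides the shell and the picture viewer there is one more tool, called after "Call:" as a command line: name --argument value ..., lists and objects as JSON in quotes. arm_command: Moves the arm, as the interface text tells. Its arguments: {"type":"object","properties":{"plan":{"type":"array","items":{"type":"number"}}},"required":["plan"]}

```bash
ls; mkdir -p pics; python3 - <<'E'
from bench import robot,cams
import cv2
o=robot.get_obs();print(o)
for n in ["scene","side","wrist"]:
    s=cams.snapshot(n);cv2.imwrite(f"pics/{n}0.png",s["pixels"][:,:,::-1])
    print(n,{k:v for k,v in s.items() if k!="pixels"})
E
```

```text
pics
{'time': 0.0, 'joint_positions': array([ 1.22489654e+00,  8.79258788e-02,  1.37223679e+00, -1.13609180e-05,
        1.68358333e+00, -1.03098506e-01]), 'qvel': array([ 0.00016533,  0.00085039,  0.00065184, -0.00067892,  0.00033774,
        0.00188237]), 'joint_torque': array([-5.49166198e-04, -3.40174735e+01, -3.02430189e+01,  7.18046282e-02,
        3.27989913e-02, -1.62470956e-04]), 'tool_pos': array([0.132061  , 0.5333692 , 0.21232893]), 'ee_rot': array([-3.13944958e+00, -2.10381590e-04,  2.89878988e+00]), 'wrist_force': array([0.49034555, 0.34692002, 0.4513039 ]), 'wrist_torque': array([-0.02343126,  0.01363629,  0.00955281]), 'width': 0.09401823185235235}
scene {'fov_y': 44.76414481666777, 'cx': 275.2601311985064, 'cy': 209.93127946318026, 'camera_from_world': array([[ 0.88753198, -0.46068202, -0.00768428, -0.48739331],
       [ 0.24895093,  0.46545196,  0.84933969, -0.16549841],
       [-0.38769886, -0.75572915,  0.52779073, -1.32135454],
       [ 0.        ,  0.        ,  0.        ,  1.        ]])}
side {'fov_y': 50.95327267618275, 'cx': 281.48589338210235, 'cy': 205.61297927468573, 'camera_from_world': array([[-0.97734403, -0.21159557,  0.00509447,  0.51061239],
       [ 0.10848003, -0.48010308,  0.87047867, -0.13165037],
       [-0.18174356,  0.85130978,  0.49217978, -1.37340875],
       [ 0.        ,  0.        ,  0.        ,  1.        ]])}
wrist {'fov_y': 63.83655763062851, 'cx': 288.0997968178924, 'cy': 206.53371980087235, 'tool_from_camera': array([[ 5.46962087e-04,  9.66556928e-01,  2.56451564e-01,
         7.50851082e-02],
       [ 9.99999836e-01, -4.84761106e-04, -3.05760631e-04,
         1.04202268e-03],
       [-1.71217313e-04,  2.56451690e-01, -9.66557035e-01,
        -1.71847003e-01],
       [ 0.00000000e+00,  0.00000000e+00,  0.00000000e+00,
         1.00000000e+00]])}
```

View pics/scene0.png

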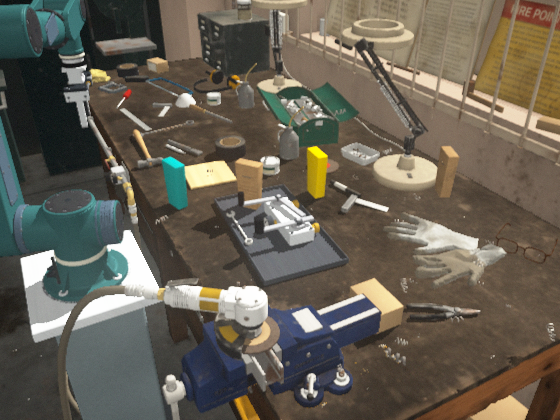

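View pics/side0.png

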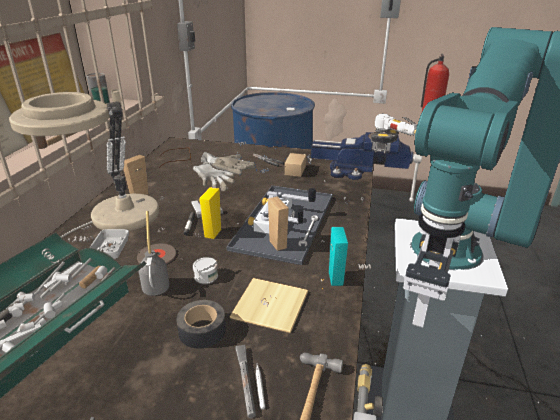

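View pics/wrist0.png

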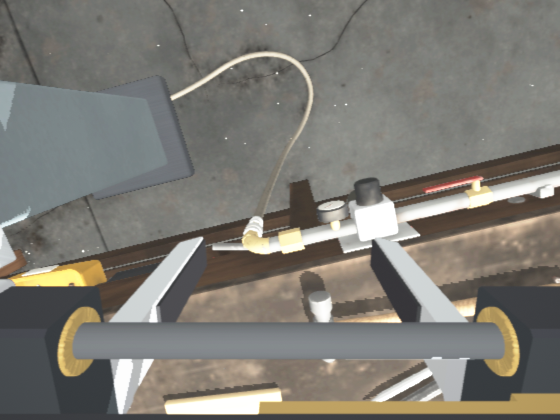

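```bash
cat > h.py <<'E'
import numpy as np,cv2
from bench import robot,cams
from scipy.spatial.transform import Rotation as R
def K(s):
    f=210/np.tan(np.radians(s["fov_y"])/2); return f
def cfw(s,obs=None):
    if "camera_from_world" in s: return s["camera_from_world"]
    T=np.eye(4);T[:3,:3]=R.from_euler('xyz',obs["ee_rot"]).as_matrix();T[:3,3]=obs["tool_pos"]
    return np.linalg.inv(T@s["tool_from_camera"])
def proj(s,P,obs=None):
    P=np.atleast_2d(P);c=(cfw(s,obs)@np.c_[P,np.ones(len(P))].T).T;f=K(s)
    return np.c_[s["cx"]+f*c[:,0]/-c[:,2], s["cy"]-f*c[:,1]/-c[:,2]]
def ray(s,uv,obs=None):
    f=K(s);T=np.linalg.inv(cfw(s,obs));d=np.array([(uv[0]-s["cx"])/f,-(uv[1]-s["cy"])/f,-1.])
    return T[:3,3],T[:3,:3]@d
def onz(s,uv,z,obs=None):
    o,d=ray(s,uv,obs);return o+d*(z-o[2])/d[2]
def tri(*rs):
    A=np.zeros((3,3));b=np.zeros(3)
    for o,d in rs:
        d=d/np.linalg.norm(d);M=np.eye(3)-np.outer(d,d);A+=M;b+=M@o
    return np.linalg.solve(A,b)
def crop(s,x0,y0,x1,y1,k,fn):
    cv2.imwrite(fn,cv2.resize(s["pixels"][y0:y1,x0:x1,::-1],None,fx=k,fy=k,interpolation=cv2.INTER_CUBIC))
E
python3 - <<'E'
from h import *
s=cams.snapshot("scene");crop(s,150,130,350,280,4,"pics/sc1.png")
s=cams.snapshot("side");crop(s,190,170,360,335,3.6,"pics/sd1.png")
E
```

```text
(no output)
```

View pics/sc1.png

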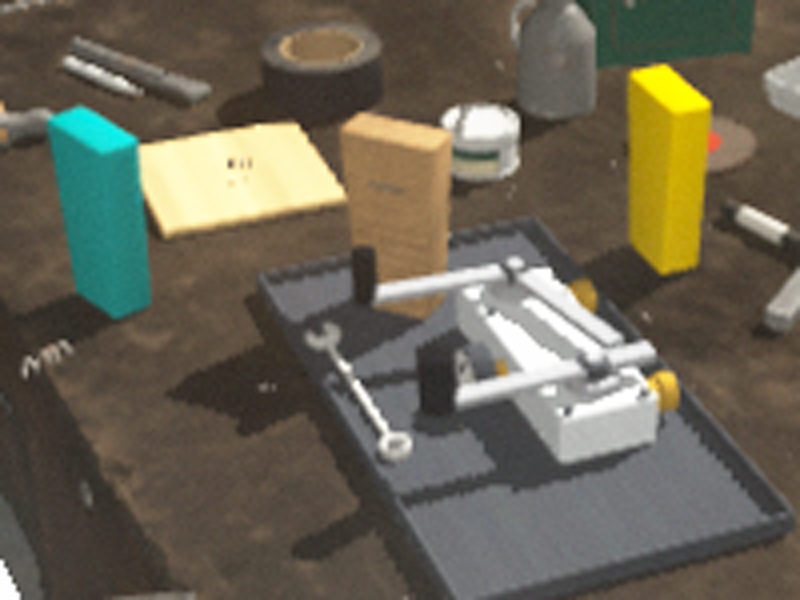

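View pics/sd1.png

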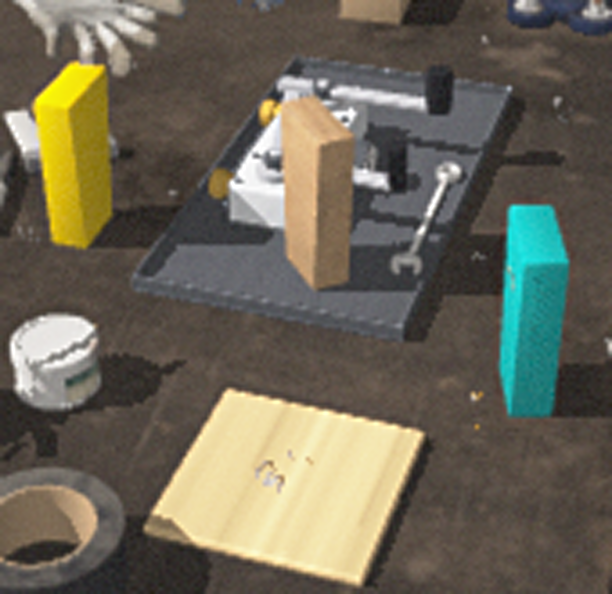

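```bash
python3 - <<'E'
from h import *
sc=cams.snapshot("scene");sd=cams.snapshot("side")
S=lambda u,v:(150+u/4,130+v/4)
D=lambda u,v:(190+u/3.6,170+v/3.6)
def show(n,s,pts,z):
    print(n,[onz(s,p,z)[:2].round(3).tolist() for p in pts])
show("tray sc",sc,[S(260,272),S(530,218),S(793,515)],.016)
show("tray sd",sd,[D(133,280),D(293,58),D(513,88),D(405,328)],.016)
show("block sc",sc,[S(342,136),S(357,115),S(453,130),S(443,153)],.156)
show("block sd",sd,[D(282,108),D(308,97),D(353,135),D(325,143)],.156)
show("board sc",sc,[S(137,145),S(298,123),S(347,203),S(165,235)],.009)
show("board sd",sd,[D(230,388),D(427,432),D(360,583),D(147,530)],.009)
# grips: top centre z .104
show("grip lock sc",sc,[S(364,250)],.104); show("main sc",sc,[S(437,350)],.104)
show("grip lock sd",sd,[D(397,138)],.104); show("main sd",sd,[D(439,70)],.104)
show("turq sc",sc,[S(52,120),S(78,107),S(137,140),S(110,150)],.15)
show("yel sc",sc,[S(628,75),S(660,65),S(710,100),S(690,110)],.15)
show("tin sc",sc,[S(482,115)],.042)
show("tin sd",sd,[D(55,333)],.042)
show("carton sc",sc,[(376,285)],.055)
E
```

```text
tray sc [[0.427, 0.179], [0.657, 0.156], [0.62, -0.281]]
tray sd [[0.655, 0.17], [0.619, -0.262], [0.381, -0.246], [0.42, 0.186]]
block sc [[0.475, 0.108], [0.499, 0.135], [0.551, 0.078], [0.528, 0.048]]
block sd [[0.542, 0.096], [0.526, 0.073], [0.476, 0.128], [0.495, 0.145]]
board sc [[0.417, 0.451], [0.561, 0.423], [0.539, 0.263], [0.385, 0.283]]
board sd [[0.54, 0.282], [0.383, 0.3], [0.402, 0.46], [0.555, 0.444]]
grip lock sc [[0.455, 0.03]]
main sc [[0.443, -0.114]]
grip lock sd [[0.455, 0.035]]
main sd [[0.439, -0.1]]
turq sc [[0.296, 0.248], [0.32, 0.261], [0.342, 0.186], [0.319, 0.18]]
yel sc [[0.72, 0.11], [0.752, 0.114], [0.753, 0.042], [0.73, 0.034]]
tin sc [[0.686, 0.298]]
tin sd [[0.679, 0.287]]
carton sc [[0.588, -0.436]]
```

```bash
python3 - <<'E'
from h import *
o=robot.get_obs()
T=np.eye(4);T[:3,:3]=R.from_euler('xyz',o["ee_rot"]).as_matrix();T[:3,3]=o["tool_pos"]
tips=np.array([[0,.047,.008,1],[0,-.047,.008,1],[0,.047,-.03,1],[0,-.047,-.03,1]])
P=(T@tips.T).T[:,:3]
for n,c in [("scene",(40,70,120,150)),("side",(390,220,490,340))]:
    s=cams.snapshot(n);uv=proj(s,P);print(n,uv.round(1).tolist())
    im=s["pixels"][:,:,::-1].copy();x0,y0,x1,y1=c;k=6 if n=="scene" else 5
    im=cv2.resize(im[y0:y1,x0:x1],None,fx=k,fy=k,interpolation=cv2.INTER_CUBIC)
    for u,v in uv: cv2.circle(im,(int((u-x0+.5)*k),int((v-y0+.5)*k)),4,(0,0,255),1)
    cv2.imwrite(f"pics/tip_{n}.png",im)
E
```

```text
scene [[87.4, 116.0], [85.4, 126.6], [85.1, 105.2], [82.9, 115.3]]
side [[417.7, 323.6], [427.0, 293.0], [421.0, 307.9], [430.3, 277.9]]
```

View pics/tip_scene.png

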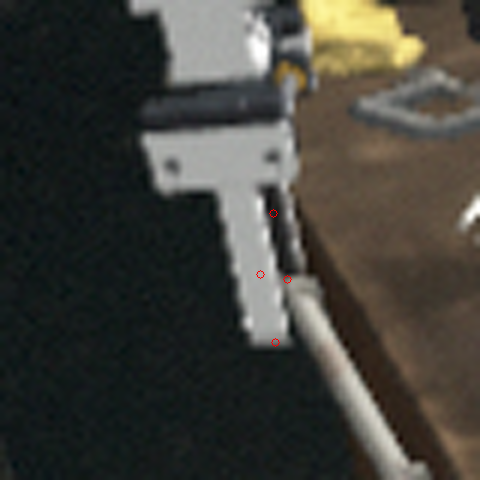

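View pics/tip_side.png

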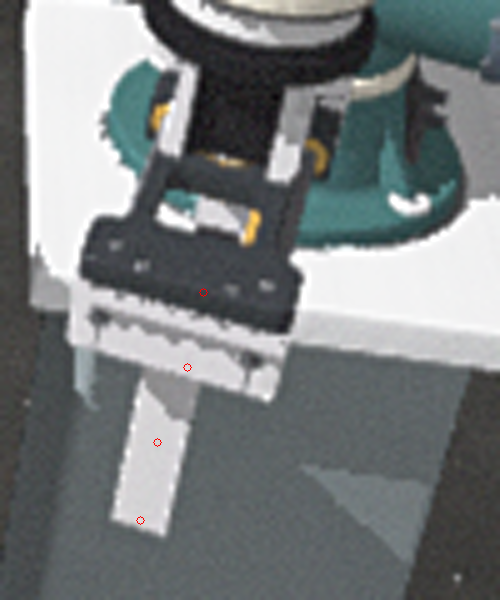

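```bash
python3 - <<'E'
from h import *
sc=cams.snapshot("scene");sd=cams.snapshot("side")
S=lambda u,v:(150+u/4,130+v/4)
D=lambda u,v:(190+u/3.6,170+v/3.6)
for n,a,b in [("board",S(347,203),D(230,388)),("board",S(165,235),D(427,432)),("board",S(137,145),D(360,583)),("board",S(298,123),D(147,530)),
 ("tray",S(260,272),D(405,328)),("tray",S(530,218),D(133,280)),("tray",S(793,515),D(293,58)),
 ("blk",S(342,136),D(353,135)),("blk",S(357,115),D(325,143)),("blk",S(453,130),D(282,108)),("blk",S(443,153),D(308,97))]:
    p=tri(ray(sc,a),ray(sd,b));print(n,p.round(3),(proj(sc,p)-a).round(1),(proj(sd,p)-b).round(1))
print("base",proj(sc,[[0,0,0]]),proj(sd,[[0,0,0]]))
for n,s in(("sc",sc),("sd",sd)): crop(s,150,150,250,215,8,f"pics/b_{n}.png") if n=="sc" else crop(s,225,270,315,340,8,f"pics/b_{n}.png")
E
```

```text
board [0.543 0.274 0.002] [[-0.1  0.1]] [[-0.2 -0.1]]
board [0.386 0.293 0.003] [[-0.5  0.2]] [[-0.6 -0.3]]
board [0.411 0.454 0.006] [[-2.   0.9]] [[-2.9 -1.5]]
board [0.562 0.434 0.002] [[-0.9  0.6]] [[-1.3 -0.8]]
tray [0.424 0.181 0.014] [[-1.1  0.6]] [[-1.2 -0.6]]
tray [0.659 0.162 0.011] [[-0.3  0.3]] [[-0.3 -0.3]]
tray [ 0.623 -0.275  0.01 ] [[-0.3  0.3]] [[-0.2 -0.2]]
blk [0.478 0.118 0.151] [[-0.1  0.1]] [[-0.1 -0. ]]
blk [0.498 0.139 0.153] [[-0.5  0.4]] [[-0.5 -0.4]]
blk [0.549 0.083 0.151] [[-1.2  0.9]] [[-1.2 -0.9]]
blk [0.531 0.058 0.149] [[-0.6  0.5]] [[-0.6 -0.4]]
base [[ 87.16018705 273.80216384]] [[445.34502142 247.86051375]]
```

View pics/b_sc.png

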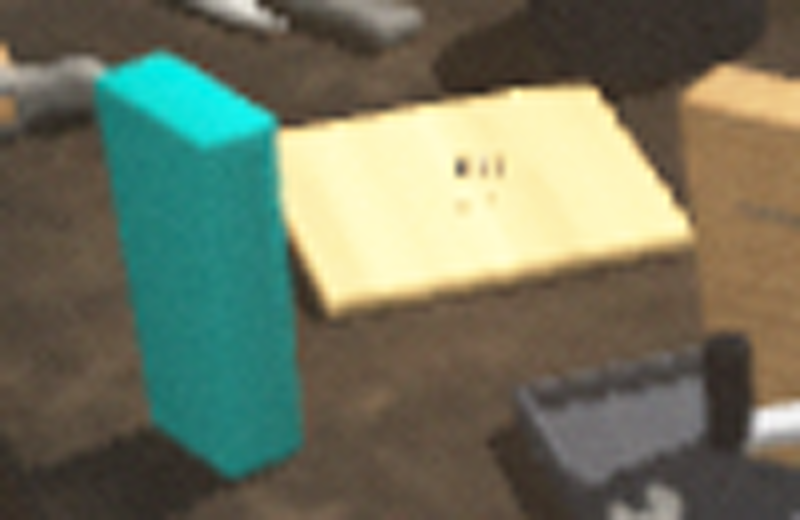

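View pics/b_sd.png

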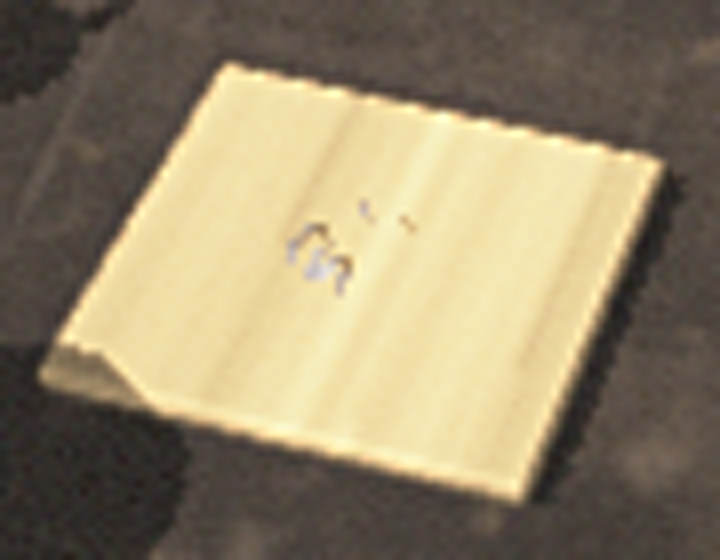

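```bash
cat >> h.py <<'E'
def rows(pts,yaw,n,clo,start=None):
    """from measured pose to target xyz with yaw(deg), n rows, straight line; pts=target"""
    o=robot.get_obs();p=o["tool_pos"].copy();y=np.degrees(o["ee_rot"][2])
    if start is not None: p=np.array(start[:3]);y=start[3]
    t=np.array(pts,float);dy=(yaw-y+180)%360-180
    out=[]
    p0=p.copy();y0=y
    for i in range(1,n+1):
        tgt=p0+(t-p0)*i/n;ty=y0+dy*i/n
        c,s=np.cos(np.radians(y)),np.sin(np.radians(y))
        d=tgt-p;loc=np.round(np.array([c*d[0]+s*d[1],s*d[0]-c*d[1],-d[2]])*100,1)
        r=np.round(-(ty-y),0)
        out+=[loc[0],loc[1],loc[2],0,0,r,clo]
        p=p+np.array([c*loc[0]+s*loc[1],s*loc[0]-c*loc[1],-loc[2]])/100;y=y-r
    print([float(v) if v%1 else int(v) for v in out],"end",p.round(4),round(y,1))
    return [*p,y]
E
python3 - <<'E'
from h import *
a=rows([.33,.32,.27],150,8,0); rows([.50,.11,.27],133,6,0,a)
E
```

```text
[-3, -2, -0.7, 0, 0, 2, 0, -3.2, -1.9, -0.7, 0, 0, 2, 0, -3.1, -1.8, -0.7, 0, 0, 2, 0, -3.3, -1.6, -0.7, 0, 0, 2, 0, -3.3, -1.6, -0.7, 0, 0, 2, 0, -3.3, -1.5, -0.7, 0, 0, 2, 0, -3.4, -1.3, -0.7, 0, 0, 2, 0, -3.4, -1.2, -0.7, 0, 0, 2, 0] end [0.3297 0.3199 0.2695] 150.1
[-4.2, -1.6, 0, 0, 0, 3, 0, -4.3, -1.4, 0, 0, 0, 3, 0, -4.3, -1.2, 0, 0, 0, 3, 0, -4.4, -0.9, 0, 0, 0, 2, 0, -4.5, -0.8, 0, 0, 0, 3, 0, -4.5, -0.6, 0, 0, 0, 3, 0] end [0.5    0.1094 0.2695] 133.1
```

Things that could be taken for the block (scene picture): the beech block on the tray (249,178), the beech block by the lamp (447,171), the turquoise one (175,182) and the yellow one (317,172). I choose the one at (249,178). The 4x crop shows it is plain beech, wider at the top, and standing on the tray beside the lock lever's grip. The board is at (209,174), the tin at (270,164) and the carton at (376,300).

Call:
arm_command --plan '[-3, -2, -0.7, 0, 0, 2, 0, -3.2, -1.9, -0.7, 0, 0, 2, 0, -3.1, -1.8, -0.7, 0, 0, 2, 0, -3.3, -1.6, -0.7, 0, 0, 2, 0, -3.3, -1.6, -0.7, 0, 0, 2, 0, -3.3, -1.5, -0.7, 0, 0, 2, 0, -3.4, -1.3, -0.7, 0, 0, 2, 0, -3.4, -1.2, -0.7, 0, 0, 2, 0]'

```text
time: 1.55
tool_pos: [0.3304, 0.319, 0.2699]
ee_rot: [3.141, 0.0, 2.618]
wrist_force: [0.1, 0.4, 0.2]
width: 0.094
```

Call:
arm_command --plan '[-4.2, -1.6, 0, 0, 0, 3, 0, -4.3, -1.4, 0, 0, 0, 3, 0, -4.3, -1.2, 0, 0, 0, 3, 0, -4.4, -0.9, 0, 0, 0, 2, 0, -4.5, -0.8, 0, 0, 0, 3, 0, -4.5, -0.6, 0, 0, 0, 3, 0, 0, 0, 0, 0, 0, 0, 0]'

```text
time: 2.42
tool_pos: [0.5012, 0.1072, 0.2688]
ee_rot: [-3.14, -0.0, 2.318]
wrist_force: [-0.1, 0.1, 0.3]
width: 0.0943
```

```bash
python3 - <<'E'
from h import *
o=robot.get_obs();print(o["tool_pos"],np.degrees(o["ee_rot"]),o["time"])
s=cams.snapshot("wrist");cv2.imwrite("pics/w1.png",s["pixels"][:,:,::-1])
# expected top corners of block
c=np.array([.5117,.101]);a=np.radians(42);X=np.array([np.cos(a),np.sin(a)]);Y=np.array([-X[1],X[0]])
for i,j in[(1,1),(1,-1),(-1,-1),(-1,1)]:print(proj(s,[*(c+i*.017*X+j*.04*Y),.156],o).round(0))
E
```

```text
[0.50119097 0.10715848 0.26875369] [-1.79935207e+02 -2.18134133e-02  1.32835929e+02] 2.425
[[312. 175.]]
[[309. 262.]]
[[272. 261.]]
[[272. 174.]]
```

View pics/w1.png

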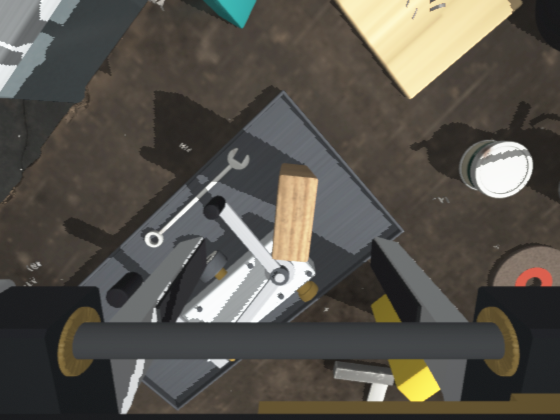

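The wrist view shows the block's top from (281,177) to (309,262), the lock grip at (213,208), the lock pivot at (281,275) and the tin at (502,170). This agrees with the earlier estimate.

```bash
python3 - <<'E'
from h import *
o=robot.get_obs();s=cams.snapshot("wrist");crop(s,180,140,340,290,5,"pics/w1c.png")
q=[(281,177),(317,179),(309,262),(273,258)]
P=np.array([onz(s,u,.156,o)[:2] for u in q]);print(P.round(4),P.mean(0).round(4))
for i in range(4):
    d=P[(i+1)%4]-P[i];print(np.linalg.norm(d).round(4),np.degrees(np.arctan2(d[1],d[0])).round(1))
print("lock grip top",onz(s,(216,204),.104,o),"pivot",onz(s,(281,274),.07,o),"main grip",onz(s,(122,288),.104,o))
print("tray corners",[onz(s,u,.016,o)[:2].round(3) for u in[(284,94),(402,232)]])
E
```

```text
[[0.4784 0.1239]
 [0.5021 0.1437]
 [0.5504 0.0837]
 [0.5237 0.0641]] [0.5136 0.1038]
0.0308 39.8
0.077 -51.2
0.0331 -143.8
0.075 127.1
lock grip top [0.45374996 0.0501351  0.104     ] pivot [0.56705556 0.02518159 0.07      ] main grip [ 0.43930898 -0.09432179  0.104     ]
tray corners [array([0.427, 0.181]), array([0.66, 0.16])]
```

View pics/w1c.png

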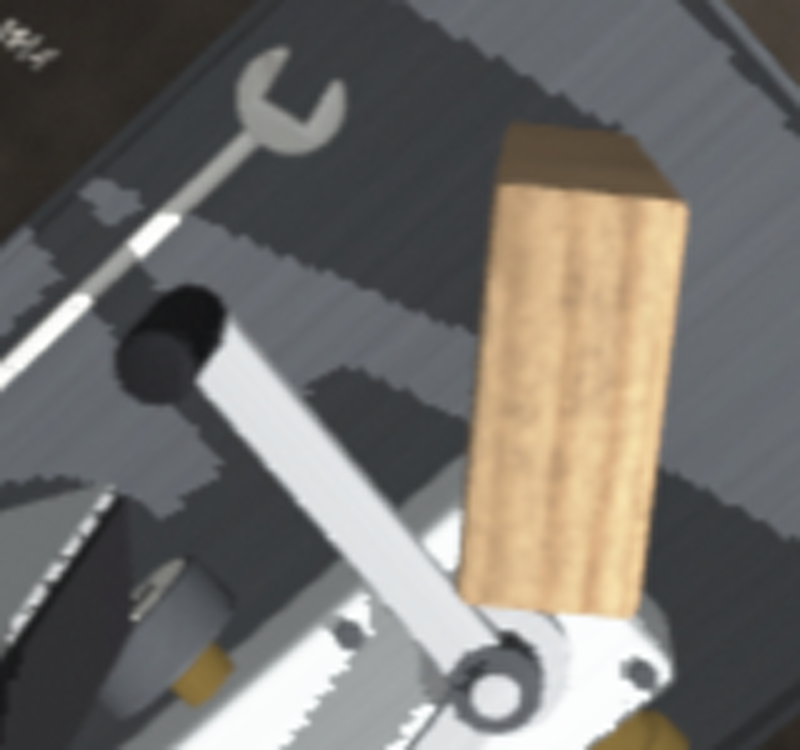

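```bash
python3 - <<'E'
from h import *
a=rows([.513,.103,.2688],130,1,0); a=rows([.513,.103,.119],130,5,0,a)
E
```

```text
[-1.4, 0.5, 0.1, 0, 0, 3, 0] end [0.5131 0.1026 0.2684] 130.1
[0, 0, 3, 0, 0, 0, 0, 0, 0, 3, 0, 0, 0, 0, 0, 0, 3, 0, 0, 0, 0, 0, 0, 2.9, 0, 0, 0, 0, 0, 0, 3, 0, 0, 0, 0] end [0.5131 0.1026 0.1194] 130.1
```

Call:
arm_command --plan '[-1.1, 0.5, 0, 0, 0, 3, 0, 0, 0, 3, 0, 0, 0, 0, 0, 0, 3, 0, 0, 0, 0, 0, 0, 3, 0, 0, 0, 0, 0, 0, 3, 0, 0, 0, 0, 0, 0, 3, 0, 0, 0, 0, 0, 0, 0, 0, 0, 0, 0]'

```text
time: 3.4
tool_pos: [0.5086, 0.1059, 0.1172]
ee_rot: [-3.137, -0.004, 2.273]
wrist_force: [-0.5, -0.1, 0.3]
width: 0.0941
```

```bash
python3 - <<'E'
from h import *
o=robot.get_obs();print(o["tool_pos"],np.degrees(o["ee_rot"]),o["time"],o["wrist_force"])
s=cams.snapshot("wrist");cv2.imwrite("pics/w2.png",s["pixels"][:,:,::-1])
s=cams.snapshot("side");crop(s,190,120,360,270,4,"pics/sd2.png")
E
```

```text
[0.50856414 0.10593807 0.11717426] [-179.74731064   -0.20334513  130.22442837] 3.4 [-0.50114913 -0.14374653  0.33979027]
```

View pics/w2.png

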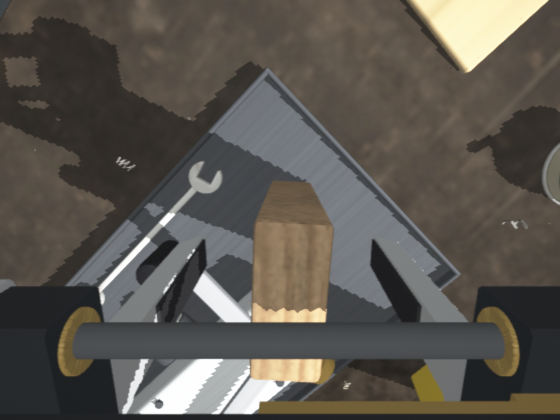

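View pics/sd2.png

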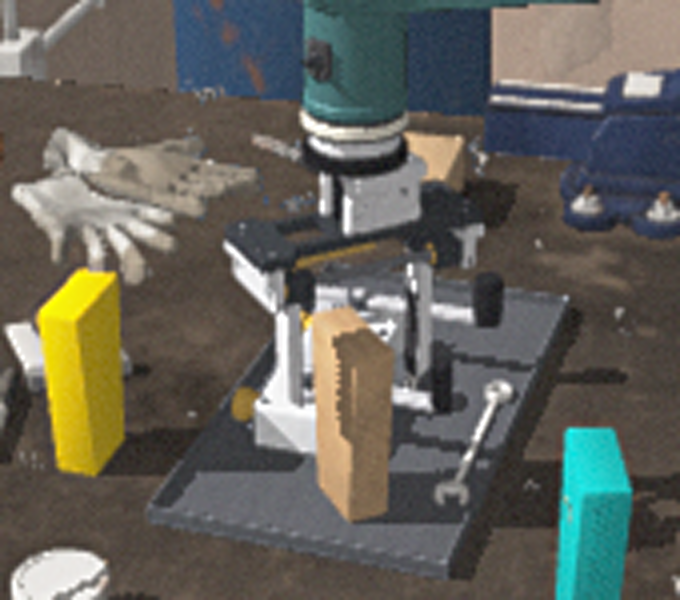

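```bash
python3 - <<'E'
from h import *
o=robot.get_obs();s=cams.snapshot("wrist")
T=np.eye(4);T[:3,:3]=R.from_euler('xyz',o["ee_rot"]).as_matrix();T[:3,3]=o["tool_pos"]
for u in [(253,221),(333,226),(325,382),(251,378)]:
    p=onz(s,u,.156,o);print(p.round(4),(np.linalg.inv(T)@[*p,1])[:3].round(4))
E
```

```text
[0.4789 0.1217 0.156 ] [ 0.033  -0.0143 -0.0354]
[0.5063 0.142  0.156 ] [ 0.0308  0.0196 -0.0354]
[0.5568 0.0804 0.156 ] [-0.0488  0.0185 -0.0353]
[0.5279 0.059  0.156 ] [-0.0465 -0.0174 -0.0354]
```

The block is between the jaws and measures 80 x 34 mm, as described. It sits 8 mm off along the tool's x, so I'll correct that and then close.

Call:
arm_command --plan '[-0.8, 0.2, 0, 0, 0, 0, 0, 0, 0, 0, 0, 0, 1, 0, 0, 0, 0, 0, 0, 0, 0.5, 0, 0, 0, 0, 0, 0, 1, 0, 0, 0, 0, 0, 0, 1, 0, 0, 0, 0, 0, 0, 1, 0, 0, 0, 0, 0, 0, 1]'

```text
time: 4.42
tool_pos: [0.5178, 0.1, 0.1195]
ee_rot: [3.142, -0.0, 2.253]
wrist_force: [-0.6, -0.1, 0.3]
width: 0.0475
```

```bash
python3 - <<'E'
from h import *
o=robot.get_obs();print(o["tool_pos"],np.degrees(o["ee_rot"]),o["width"],o["wrist_force"])
E
```

```text
[0.51784118 0.09995769 0.11945863] [ 1.79999498e+02 -4.78205245e-03  1.29091853e+02] 0.047453143407476986 [-0.57413762 -0.13629965  0.31772205]
```

Call:
arm_command --plan '[0, 0, 0, 0, 0, 0, 1, 0, 0, 0, 0, 0, 0, 1, 0, 0, 0, 0, 0, 0, 1]'

```text
time: 4.8
tool_pos: [0.5178, 0.1, 0.1195]
ee_rot: [-3.142, -0.0, 2.253]
wrist_force: [-0.2, 0.9, 0.9]
width: 0.0342
```

Call:
arm_command --plan '[0, 0, -0.5, 0, 0, 0, 1, 0, 0, -1, 0, 0, 0, 1, 0, 0, -2, 0, 0, 0, 1, 0, 0, -3, 0, 0, 0, 1, 0, 0, -3, 0, 0, 0, 1, 0, 0, 0, 0, 0, 0, 1]'

```text
time: 5.55
tool_pos: [0.5196, 0.1001, 0.2181]
ee_rot: [3.136, 0.004, 2.253]
wrist_force: [-0.3, -0.4, -1.1]
width: 0.0341
```

```bash
python3 - <<'E'
from h import *
o=robot.get_obs();print(o["tool_pos"],np.degrees(o["ee_rot"]),o["width"],o["wrist_force"])
s=cams.snapshot("side");crop(s,190,100,390,250,4,"pics/sd3.png")
a=rows([.472,.364,.205],129,7,1)
E
```

```text
[0.51958781 0.10012916 0.21811171] [179.65476186   0.2275746  129.09227362] 0.03405342132200899 [-0.29547219 -0.44316475 -1.06675756]
[3.3, 1.9, 0.2, 0, 0, 0, 1, 3.4, 1.8, 0.1, 0, 0, 0, 1, 3.3, 1.9, 0.2, 0, 0, 0, 1, 3.4, 1.8, 0.1, 0, 0, 0, 1, 3.3, 1.9, 0.2, 0, 0, 0, 1, 3.4, 1.9, 0.1, 0, 0, 0, 1, 3.3, 1.8, 0.2, 0, 0, 0, 1] end [0.4719 0.3636 0.2048] 129.1
```

View pics/sd3.png

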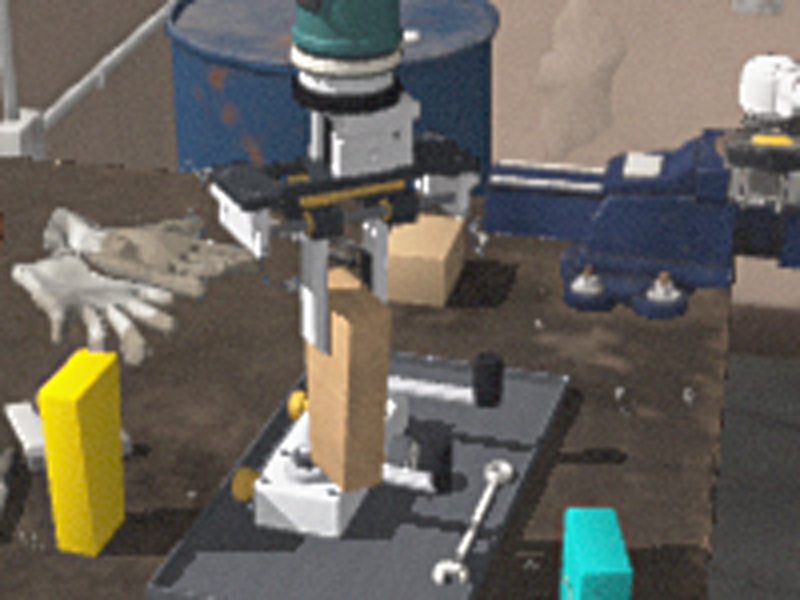

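Call:
arm_command --plan '[3.3, 1.9, 0, 0, 0, 0, 1, 3.4, 1.8, 0, 0, 0, 0, 1, 3.3, 1.9, 0.2, 0, 0, 0, 1, 3.4, 1.8, 0.1, 0, 0, 0, 1, 3.3, 1.9, 0.2, 0, 0, 0, 1, 3.4, 1.9, 0.1, 0, 0, 0, 1, 3.3, 1.8, 0.2, 0, 0, 0, 1, 0, 0, 0, 0, 0, 0, 1]'

```text
time: 6.6
tool_pos: [0.4694, 0.3651, 0.2035]
ee_rot: [-3.137, -0.001, 2.257]
wrist_force: [0.0, -1.1, -0.2]
width: 0.0341
```

```bash
python3 - <<'E'
from h import *
o=robot.get_obs();print(o["tool_pos"],np.degrees(o["ee_rot"]),o["width"],o["wrist_force"])
s=cams.snapshot("wrist");cv2.imwrite("pics/w4.png",s["pixels"][:,:,::-1])
s=cams.snapshot("side");crop(s,190,140,390,340,3,"pics/sd4.png")
E
```

```text
[0.46944453 0.36512944 0.20345267] [-1.79736765e+02 -6.62391826e-02  1.29302197e+02] 0.03406569233706922 [ 0.00522086 -1.11904093 -0.19996589]
```

View pics/sd4.png

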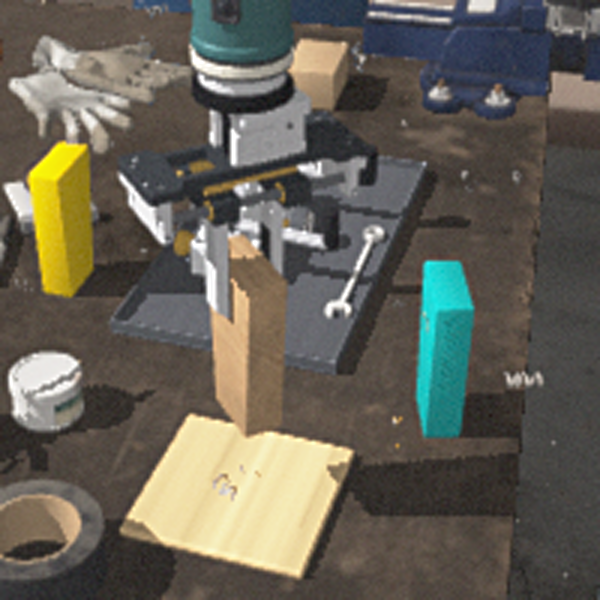

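View pics/w4.png

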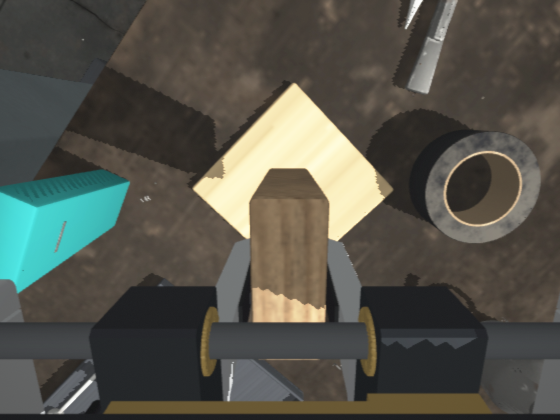

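```bash
python3 - <<'E'
from h import *
o=robot.get_obs();s=cams.snapshot("wrist")
P=[onz(s,u,.009,o)[:2] for u in [(194,187),(293,84),(393,188)]];print(np.round(P,4),(P[0]+P[2])/2,np.linalg.norm(P[0]-P[1]),np.linalg.norm(P[2]-P[1]))
E
```

```text
[[0.3891 0.2972]
 [0.4059 0.4502]
 [0.5611 0.436 ]] [0.47509492 0.36662613] 0.15388193901526942 0.15582966082656094
```

The block hangs upright over the board. The board's centre reads (0.475, 0.367) from the wrist camera, which agrees with the earlier (0.472, 0.364). Lowering now.

Call:
arm_command --plan '[0, 0, 2, 0, 0, 0, 1, 0, 0, 2, 0, 0, 0, 1, 0, 0, 2, 0, 0, 0, 1, 0, 0, 1, 0, 0, 0, 1, 0, 0, 0.5, 0, 0, 0, 1, 0, 0, 0, 0, 0, 0, 1, 0, 0, 0, 0, 0, 0, 1]'

```text
time: 7.62
tool_pos: [0.4717, 0.3638, 0.1325]
ee_rot: [3.14, 0.0, 2.253]
wrist_force: [0.1, -0.1, -1.4]
width: 0.0336
```

Call:
arm_command --plan '[0, 0, 0.4, 0, 0, 0, 1, 0, 0, 0.3, 0, 0, 0, 1, 0, 0, 0.1, 0, 0, 0, 1, 0, 0, 0, 0, 0, 0, 1]'

```text
time: 8.12
tool_pos: [0.4712, 0.3635, 0.1233]
ee_rot: [-3.141, -0.0, 2.253]
wrist_force: [0.2, 0.3, -1.4]
width: 0.0341
```

Call:
arm_command --plan '[0, 0, 0.1, 0, 0, 0, 1, 0, 0, 0, 0, 0, 0, 1]'

```text
time: 8.38
tool_pos: [0.4713, 0.3636, 0.1226]
ee_rot: [3.141, -0.0, 2.253]
wrist_force: [0.4, -0.2, -1.2]
width: 0.0335
```

Call:
arm_command --plan '[0, 0, 0.1, 0, 0, 0, 1, 0, 0, 0, 0, 0, 0, 1]'

```text
time: 8.62
tool_pos: [0.4713, 0.3636, 0.1224]
ee_rot: [3.141, 0.0, 2.253]
wrist_force: [-2.2, -0.1, 3.2]
width: 0.0338
```

Call:
arm_command --plan '[0, 0, 0.1, 0, 0, 0, 1, 0, 0, 0, 0, 0, 0, 1]'

```text
time: 8.88
tool_pos: [0.4713, 0.3636, 0.1224]
ee_rot: [3.14, 0.0, 2.253]
wrist_force: [-2.7, -1.2, 6.9]
width: 0.0337
```

Contact with the board is clear from the force, so I'll open slowly.

Call:
arm_command --plan '[0, 0, -0.1, 0, 0, 0, 0.6, 0, 0, 0, 0, 0, 0, 0.55, 0, 0, 0, 0, 0, 0, 0.4, 0, 0, 0, 0, 0, 0, 0.2, 0, 0, 0, 0, 0, 0, 0, 0, 0, 0, 0, 0, 0, 0]'

```text
time: 9.62
tool_pos: [0.4712, 0.3635, 0.1214]
ee_rot: [-3.142, -0.0, 2.253]
wrist_force: [0.3, -0.5, 0.3]
width: 0.0785
```

```bash
python3 - <<'E'
from h import *
o=robot.get_obs();print(o["tool_pos"],np.degrees(o["ee_rot"]),o["width"],o["wrist_force"])
s=cams.snapshot("wrist");cv2.imwrite("pics/w5.png",s["pixels"][:,:,::-1])
s=cams.snapshot("side");crop(s,190,140,390,340,3,"pics/sd5.png")
E
```

```text
[0.47124721 0.3635366  0.1214029 ] [-1.79998548e+02 -3.87803971e-03  1.29088633e+02] 0.0784867746511017 [ 0.31108644 -0.48202633  0.25870599]
```

View pics/sd5.png

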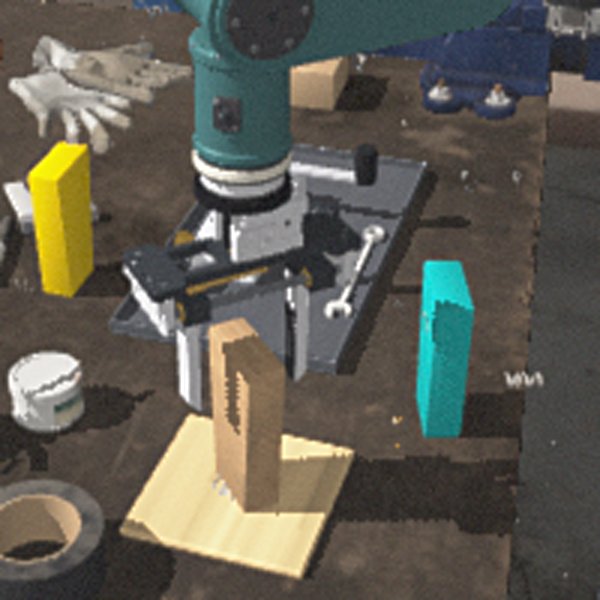

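View pics/w5.png

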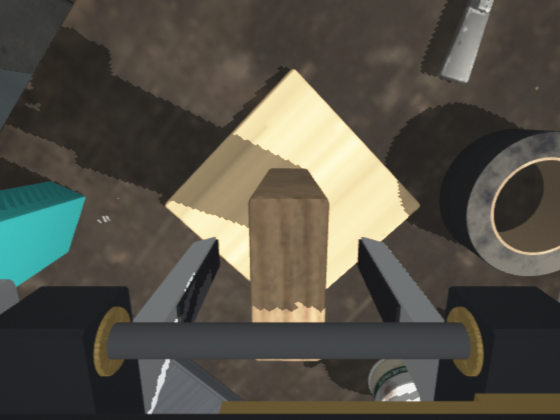

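The block stands upright on the board, clear of the fingers. I'll go straight up, then across to the lock lever.

Call:
arm_command --plan '[0, 0, -1, 0, 0, 0, 0, 0, 0, -2, 0, 0, 0, 0, 0, 0, -3, 0, 0, 0, 0, 0, 0, -3, 0, 0, 0, 0, 0, 0, -3, 0, 0, 0, 0, 0, 0, 0, 0, 0, 0, 0]'

```text
time: 10.48
tool_pos: [0.4725, 0.3644, 0.2456]
ee_rot: [3.134, 0.001, 2.253]
wrist_force: [0.4, 0.7, 0.4]
width: 0.0939
```

```bash
python3 - <<'E'
from h import *
o=robot.get_obs();print(o["tool_pos"],np.degrees(o["ee_rot"]),o["width"],o["wrist_force"])
a=rows([.445,.04,.24],174,8,.4)
E
```

```text
[0.47250592 0.36439214 0.2456277 ] [1.79559356e+02 4.81708889e-02 1.29094145e+02] 0.09392761124709569 [0.36810688 0.74055108 0.35564776]
[-2.9, -2.8, 0.1, 0, 0, -6, 0.4, -2.6, -3.1, 0, 0, 0, -5, 0.4, -2.4, -3.4, 0.1, 0, 0, -6, 0.4, -2, -3.5, 0.1, 0, 0, -5, 0.4, -1.6, -3.7, 0.1, 0, 0, -6, 0.4, -1.3, -3.9, 0, 0, 0, -6, 0.4, -0.8, -4, 0.1, 0, 0, -5, 0.4, -0.5, -4, 0.1, 0, 0, -6, 0.4] end [0.4448 0.0404 0.2396] 174.1
```

Call:
arm_command --plan '[-2.9, -2.8, 0, 0, 0, -6, 0.4, -2.6, -3.1, 0, 0, 0, -5, 0.4, -2.4, -3.4, 0.1, 0, 0, -6, 0.4, -2, -3.5, 0.1, 0, 0, -5, 0.4, -1.6, -3.7, 0.1, 0, 0, -6, 0.4, -1.3, -3.9, 0, 0, 0, -6, 0.4, -0.8, -4, 0.1, 0, 0, -5, 0.4, -0.5, -4, 0.1, 0, 0, -6, 0.4]'

```text
time: 11.48
tool_pos: [0.4426, 0.0383, 0.2349]
ee_rot: [-3.142, -0.002, 3.042]
wrist_force: [0.0, -0.1, -0.2]
width: 0.0562
```

Call:
arm_command --plan '[0, 0, 0, 0, 0, 0, 0.4, 0, 0, 0, 0, 0, 0, 0.4]'

```text
time: 11.72
tool_pos: [0.4432, 0.04, 0.2356]
ee_rot: [3.141, -0.001, 3.037]
wrist_force: [-0.5, -0.1, 0.3]
width: 0.0564
```

```bash
python3 - <<'E'
from h import *
o=robot.get_obs();print(o["tool_pos"],np.degrees(o["ee_rot"]),o["width"],o["wrist_force"])
s=cams.snapshot("wrist");cv2.imwrite("pics/w6.png",s["pixels"][:,:,::-1])
s=cams.snapshot("scene");crop(s,150,110,350,260,4,"pics/sc6.png")
E
```

```text
[0.44324867 0.03995034 0.23561848] [ 1.79960617e+02 -7.64000054e-02  1.74032799e+02] 0.05637537591718977 [-0.47655083 -0.08385938  0.27915344]
```

View pics/w6.png

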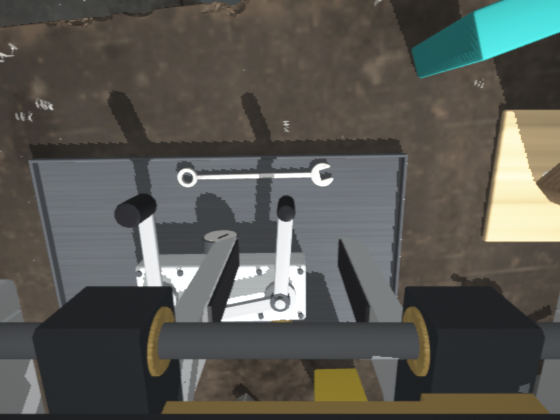

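View pics/sc6.png

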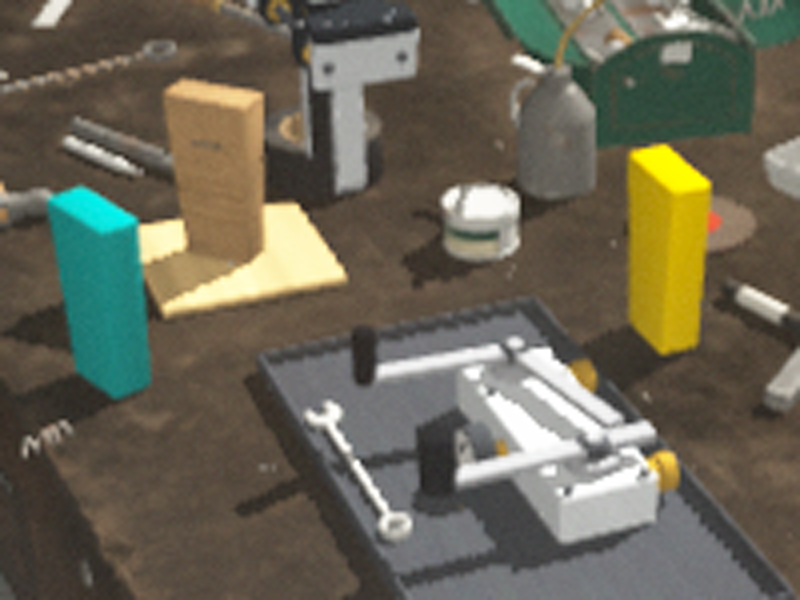

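```bash
python3 - <<'E'
from h import *
o=robot.get_obs();s=cams.snapshot("wrist");crop(s,100,160,340,330,3.3,"pics/w6c.png")
print("lock grip",onz(s,(286,212),.104,o).round(4),"main grip",onz(s,(127,212),.104,o).round(4),"lock pivot",onz(s,(280.5,302),.072,o).round(4))
for n,p in dict(lg=(.455,.0325,.104),mg=(.441,-.107,.104),lp=(.568,.023,.072),mp=(.557,-.117,.072)).items(): print(n,proj(s,p,o).round(1))
E
```

```text
lock grip [0.4542 0.0387 0.104 ] main grip [ 0.4391 -0.1093  0.104 ] lock pivot [0.5661 0.0208 0.072 ]
lg [[279.5 213.5]]
mg [[129.9 213.7]]
lp [[282.7 303.3]]
mp [[157. 306.]]
```

View pics/w6c.png

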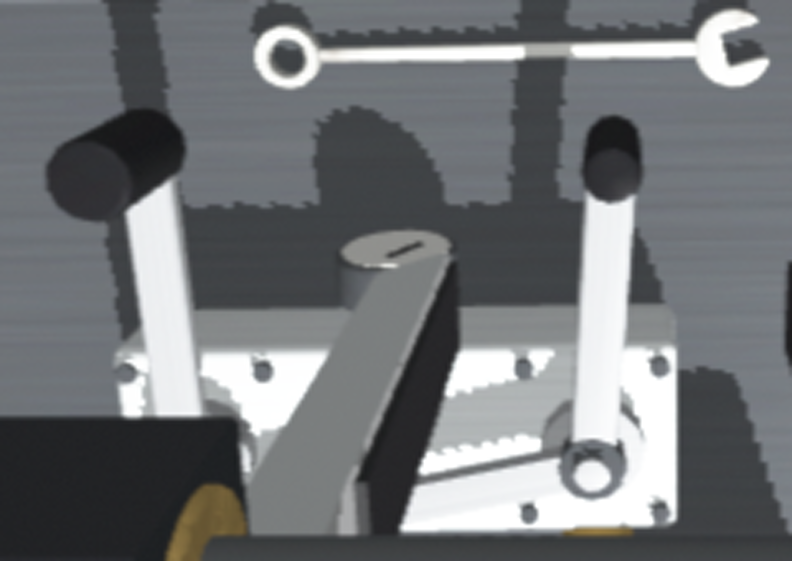

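Call:
arm_command --plan '[-1.1, -0.1, 2, 0, 0, 0, 0.5, 0, 0, 3, 0, 0, 0, 0.55, 0, 0, 3, 0, 0, 0, 0.55, 0, 0, 2, 0, 0, 0, 0.55, 0, 0, 0, 0, 0, 0, 0.55]'

```text
time: 12.5
tool_pos: [0.4531, 0.0383, 0.1346]
ee_rot: [-3.142, -0.004, 3.04]
wrist_force: [-0.0, 0.5, 0.3]
width: 0.0419
```

```bash
python3 - <<'E'
from h import *
o=robot.get_obs();print(o["tool_pos"],np.degrees(o["ee_rot"]),o["width"],o["wrist_force"])
s=cams.snapshot("wrist");cv2.imwrite("pics/w7.png",s["pixels"][:,:,::-1])
print(proj(s,[.4545,.038,.104],o))
E
```

```text
[0.45312464 0.0383232  0.13460912] [-179.99830757   -0.24279677  174.17115791] 0.041885325427059236 [-0.04545205  0.49140621  0.27377192]
[[285.9377149  240.96203921]]
```

View pics/w7.png

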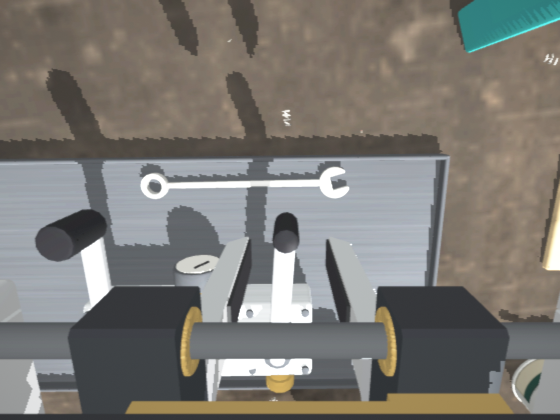

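Call:
arm_command --plan '[0, 0, 2, 0, 0, 0, 0.55, 0, 0, 2, 0, 0, 0, 0.55, 0, 0, 1.2, 0, 0, 0, 0.55, 0, 0, 0, 0, 0, 0, 0.7, 0, 0, 0, 0, 0, 0, 0.7, 0, 0, 0, 0, 0, 0, 0.7]'

```text
time: 13.3
tool_pos: [0.4551, 0.0374, 0.0855]
ee_rot: [3.141, 0.002, 3.039]
wrist_force: [0.6, -0.3, 0.9]
width: 0.0281
```

```bash
python3 - <<'E'
from h import *
o=robot.get_obs();print(o["tool_pos"],np.degrees(o["ee_rot"]),o["width"],o["wrist_force"])
s=cams.snapshot("wrist");cv2.imwrite("pics/w8.png",s["pixels"][:,:,::-1])
E
```

```text
[0.45511606 0.03737625 0.08550606] [1.79989444e+02 1.10651996e-01 1.74093737e+02] 0.02811709313776786 [ 0.5907834  -0.28289508  0.94196787]
```

View pics/w8.png

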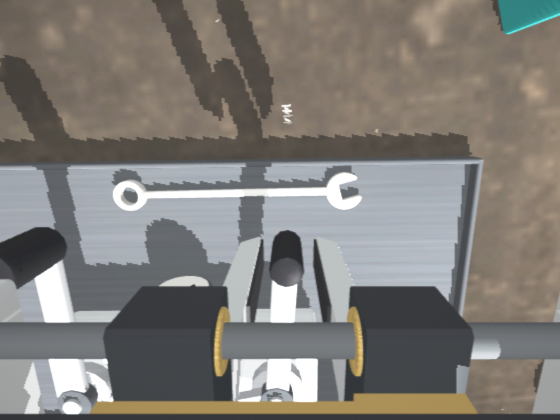

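```bash
python3 - <<'E'
from h import *
o=robot.get_obs();s=cams.snapshot("wrist")
print(onz(s,(287,271),.104,o), onz(s,(275,402),.072,o))
E
```

```text
[0.4537805  0.03815209 0.104     ] [0.56386864 0.0185201  0.072     ]
```

Call:
arm_command --plan '[-0.2, 2, 0, 0, 0, 10, 0.7, -0.1, 2, 0, 0, 0, 10, 0.7, -0.2, 2, 0, 0, 0, 10, 0.7, -0.2, 2, 0, 0, 0, 10, 0.7]'

```text
time: 13.9
tool_pos: [0.4892, 0.1077, 0.0849]
ee_rot: [-3.14, 0.002, 2.334]
wrist_force: [-0.9, -2.5, 0.9]
width: 0.0282
```

```bash
python3 - <<'E'
from h import *
o=robot.get_obs();print(o["tool_pos"],np.degrees(o["ee_rot"]),o["width"],o["wrist_force"],o["time"])
p=o["tool_pos"][:2]-[.566,.022];print(np.hypot(*p),np.degrees(np.arctan2(p[1],p[0])))
s=cams.snapshot("wrist");cv2.imwrite("pics/w9.png",s["pixels"][:,:,::-1])
E
```

```text
[0.48917313 0.10769444 0.08487459] [-1.79932713e+02  1.09746173e-01  1.33756321e+02] 0.02820092617930577 [-0.91440157 -2.47003494  0.850663  ] 13.9
0.11509085274615236 131.8768974803811
```

View pics/w9.png

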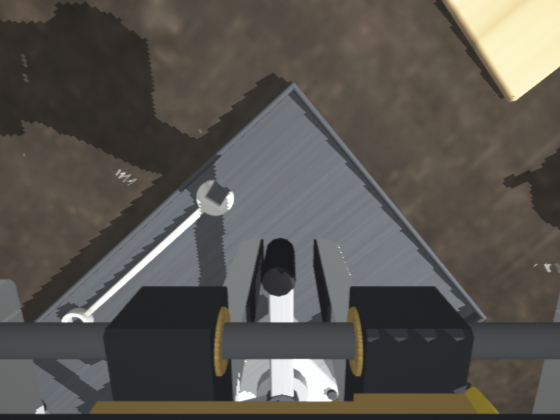

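Call:
arm_command --plan '[-0.2, 2, 0, 0, 0, 10, 0.7, -0.1, 2, 0, 0, 0, 10, 0.7, -0.2, 2, 0, 0, 0, 10, 0.7, -0.2, 2, 0, 0, 0, 10, 0.7, 0, 0, 0, 0, 0, 0, 0.7]'

```text
time: 14.58
tool_pos: [0.5611, 0.1402, 0.0843]
ee_rot: [-3.141, -0.0, 1.646]
wrist_force: [-0.9, -0.7, 0.1]
width: 0.0282
```

```bash
python3 - <<'E'
from h import *
o=robot.get_obs();print(o["tool_pos"],np.degrees(o["ee_rot"]),o["width"],o["wrist_force"],o["time"])
p=o["tool_pos"][:2]-[.566,.022];print(np.hypot(*p),np.degrees(np.arctan2(p[1],p[0])))
s=cams.snapshot("wrist");cv2.imwrite("pics/w10.png",s["pixels"][:,:,::-1])
g=onz(s,(285,275),.104,o);print(g)
E
```

```text
[0.56108126 0.14017643 0.08427056] [-1.79986500e+02 -1.25844122e-02  9.43013460e+01] 0.02816829415292605 [-0.90590048 -0.70255288  0.12202145] 14.575
0.11827875274470481 92.38338747720744
[0.5593097  0.14039352 0.104     ]
```

View pics/w10.png

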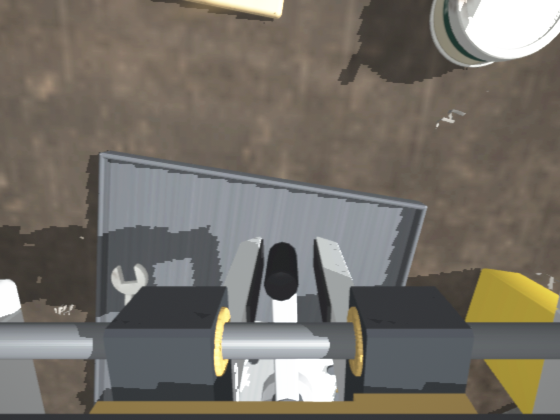

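Call:
arm_command --plan '[-0.3, 2, 0, 0, 0, 9, 0.7, -0.1, 0.6, 0, 0, 0, 0, 0.7, 0, 0, 0, 0, 0, 0, 0.7]'

```text
time: 15.0
tool_pos: [0.5855, 0.1375, 0.0842]
ee_rot: [-3.139, -0.001, 1.489]
wrist_force: [-3.2, 2.2, 0.3]
width: 0.0283
```

```bash
python3 - <<'E'
from h import *
o=robot.get_obs();print(o["tool_pos"],np.degrees(o["ee_rot"]),o["width"],o["wrist_force"],o["time"])
p=o["tool_pos"][:2]-[.566,.022];print(np.hypot(*p),np.degrees(np.arctan2(p[1],p[0])))
s=cams.snapshot("wrist");cv2.imwrite("pics/w11.png",s["pixels"][:,:,::-1])
E
```

```text
[0.58548068 0.13748296 0.08424931] [-1.79875795e+02 -3.50551713e-02  8.53036038e+01] 0.02830111162224512 [-3.22532225  2.19850428  0.27815856] 15.0
0.11711452088738886 80.42498565044903
```

View pics/w11.png

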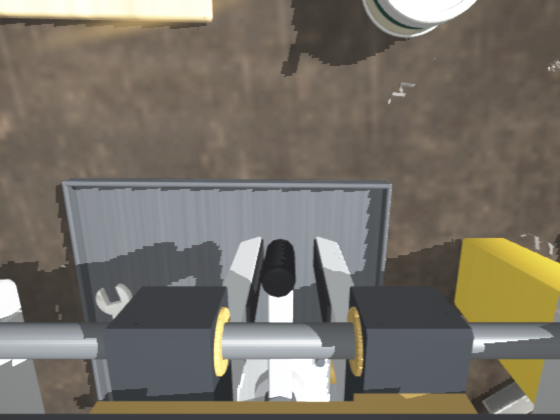

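Call:
arm_command --plan '[0, 0.4, 0, 0, 0, 0, 0.7, 0, 0, 0, 0, 0, 0, 0.7, 0, 0, 0, 0, 0, 0, 0.7]'

```text
time: 15.42
tool_pos: [0.5858, 0.1375, 0.084]
ee_rot: [-3.131, 0.0, 1.488]
wrist_force: [-11.9, 2.1, 4.6]
width: 0.0285
```

Call:
arm_command --plan '[0, 0.3, 0, 0, 0, 0, 0.7, 0, 0, 0, 0, 0, 0, 0.7, 0, 0, 0, 0, 0, 0, 0.7]'

```text
time: 15.8
tool_pos: [0.586, 0.1375, 0.0838]
ee_rot: [-3.125, 0.001, 1.488]
wrist_force: [-18.2, 3.1, 8.5]
width: 0.0283
```

The lever is at its hard stop: the force went from 3 to 18 N with no movement. Backing off, opening and lifting.

Call:
arm_command --plan '[0, -0.8, 0, 0, 0, 0, 0.7, 0, 0, 0, 0, 0, 0, 0.55, 0, 0, 0, 0, 0, 0, 0.5, 0, 0, -2, 0, 0, 0, 0.5, 0, 0, -3, 0, 0, 0, 0.5, 0, 0, -5, 0, 0, 0, 0.5, 0, 0, -5, 0, 0, 0, 0.5, 0, 0, 0, 0, 0, 0, 0.5]'

```text
time: 16.8
tool_pos: [0.5887, 0.1372, 0.241]
ee_rot: [3.129, -0.002, 1.485]
wrist_force: [-0.0, 0.3, -0.2]
width: 0.0472
```

```bash
python3 - <<'E'
from h import *
o=robot.get_obs();print(o["tool_pos"],np.degrees(o["ee_rot"]),o["width"],o["wrist_force"],o["time"])
s=cams.snapshot("wrist");cv2.imwrite("pics/w12.png",s["pixels"][:,:,::-1])
a=rows([.445,-.105,.235],-5,8,.3); a=rows([.445,-.105,.235],-5,2,.3,a)
E
```

```text
[0.58872998 0.13724433 0.24103742] [ 1.79285648e+02 -1.37930278e-01  8.50806768e+01] 0.04717039937316242 [-0.01430556  0.30605661 -0.17250665] 16.8
[-3.2, -1.5, 0, 0, 0, 11, 0.3, -3.4, -0.9, 0.1, 0, 0, 12, 0.3, -3.5, -0.2, 0, 0, 0, 11, 0.3, -3.4, 0.5, 0, 0, 0, 11, 0.3, -3.3, 1.2, 0.1, 0, 0, 11, 0.3, -3.1, 1.8, 0, 0, 0, 12, 0.3, -2.6, 2.4, 0, 0, 0, 11, 0.3, -2.1, 2.8, 0.1, 0, 0, 11, 0.3] end [ 0.4446 -0.1052  0.2345] -4.9
[0, 0, 0, 0, 0, 0, 0.3, 0, 0, 0, 0, 0, 0, 0.3] end [ 0.4446 -0.1052  0.2345] -4.9
```

View pics/w12.png

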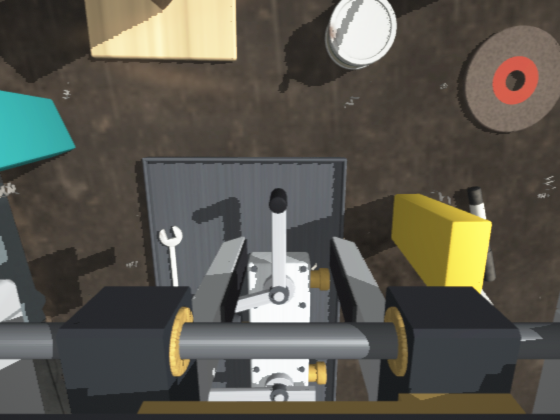

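The picture shows the lock lever pointing straight left, square to the tray edge. Now to the main lever.

```bash
python3 - <<'E'
from h import *
a=rows([.51,.007,.24],38,5,.3); a=rows([.445,-.107,.235],-5,5,.3,a)
E
```

```text
[-2.7, -1.3, 0, 0, 0, 9, 0.3, -2.9, -0.9, -0.1, 0, 0, 10, 0.3, -3, -0.3, 0, 0, 0, 9, 0.3, -3.1, 0.1, -0.1, 0, 0, 10, 0.3, -2.9, 0.6, 0, 0, 0, 9, 0.3] end [0.5102 0.0072 0.2395] 38.1
[-2.4, 1, 0.1, 0, 0, 9, 0.3, -2.3, 1.4, 0.1, 0, 0, 8, 0.3, -2, 1.6, 0.1, 0, 0, 9, 0.3, -1.8, 2, 0.1, 0, 0, 8, 0.3, -1.4, 2.2, 0.1, 0, 0, 9, 0.3] end [ 0.4454 -0.1072  0.2345] -4.9
```

Call:
arm_command --plan '[-2.7, -1.3, 0, 0, 0, 9, 0.3, -2.9, -0.9, 0, 0, 0, 10, 0.3, -3, -0.3, 0, 0, 0, 9, 0.3, -3.1, 0.1, 0, 0, 0, 10, 0.3, -2.9, 0.6, 0, 0, 0, 9, 0.3]'

```text
time: 17.48
tool_pos: [0.5072, 0.0064, 0.232]
ee_rot: [-3.139, 0.003, 0.659]
wrist_force: [0.1, -0.5, -0.5]
width: 0.0659
```

Call:
arm_command --plan '[-2.4, 1, 0, 0, 0, 9, 0.3, -2.3, 1.4, 0, 0, 0, 8, 0.3, -2, 1.6, 0, 0, 0, 9, 0.3, -1.8, 2, 0, 0, 0, 8, 0.3, -1.4, 2.2, 0, 0, 0, 9, 0.3, 0, 0, 0, 0, 0, 0, 0.3]'

```text
time: 18.23
tool_pos: [0.4427, -0.1081, 0.2325]
ee_rot: [-3.141, 0.003, -0.088]
wrist_force: [0.2, -0.0, -0.6]
width: 0.0662
```

```bash
python3 - <<'E'
from h import *
o=robot.get_obs();print(o["tool_pos"],np.degrees(o["ee_rot"]),o["width"],o["wrist_force"],o["time"])
s=cams.snapshot("wrist");cv2.imwrite("pics/w13.png",s["pixels"][:,:,::-1])
print(proj(s,[.440,-.108,.104],o))
s=cams.snapshot("scene");crop(s,150,110,350,260,4,"pics/sc13.png")
E
```

```text
[ 0.44268698 -0.10807246  0.23251828] [-1.79965077e+02  1.68133173e-01 -5.01481040e+00] 0.06620949715499211 [ 0.1938213  -0.01982603 -0.60796614] 18.225
[[289.60724146 202.85594513]]
```

View pics/w13.png

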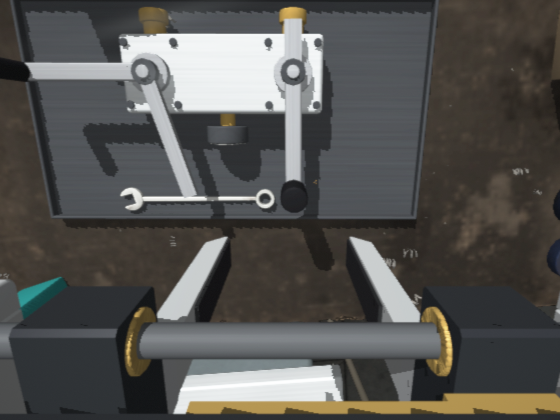

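View pics/sc13.png

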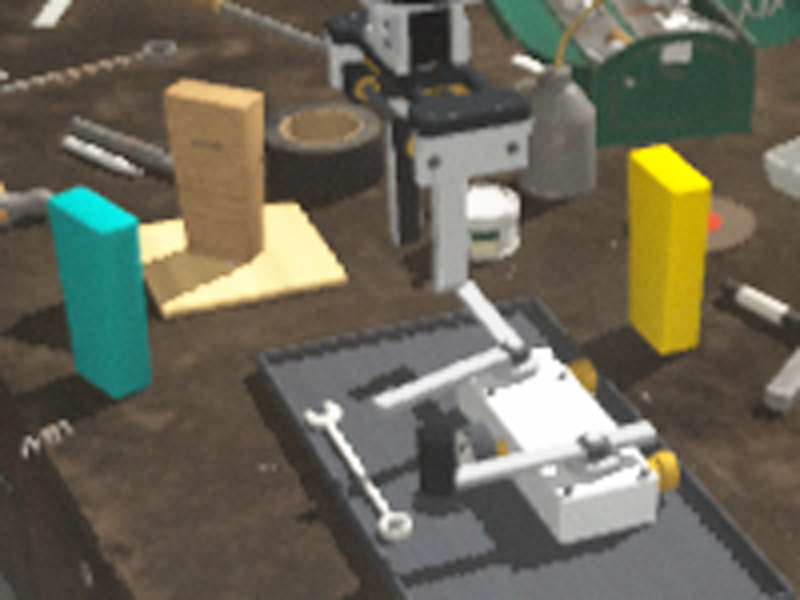

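```bash
python3 - <<'E'
from h import *
o=robot.get_obs();s=cams.snapshot("wrist");crop(s,240,150,350,230,6,"pics/w13c.png")
print(onz(s,(293,197),.104,o), onz(s,(292.5,71),.072,o),onz(s,(190,193),.06,o))
E
```

```text
[ 0.44606596 -0.11024996  0.104     ] [ 0.5575422 -0.1191436  0.072    ] [ 0.44888681 -0.00274738  0.06      ]
```

View pics/w13c.png

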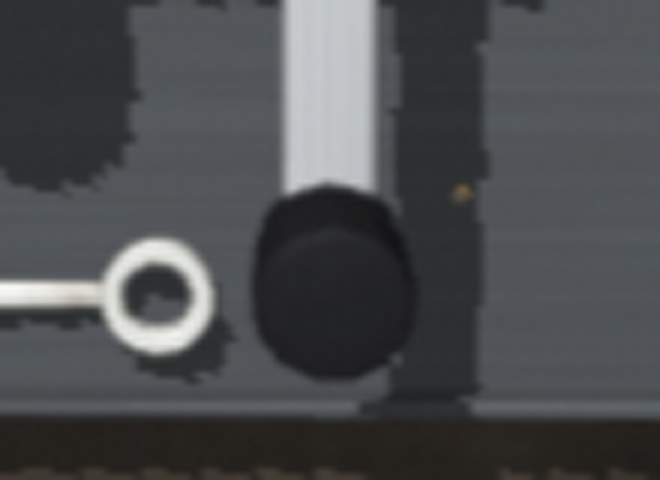

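Call:
arm_command --plan '[0, 0.2, 2, 0, 0, 0, 0.36, 0, 0, 3, 0, 0, 0, 0.36, 0, 0, 3, 0, 0, 0, 0.4, 0, 0, 0, 0, 0, 0, 0.4, 0, 0, 0, 0, 0, 0, 0.4]'

```text
time: 19.0
tool_pos: [0.4443, -0.1088, 0.1554]
ee_rot: [3.141, -0.001, -0.084]
wrist_force: [0.5, -0.3, 0.3]
width: 0.0562
```

```bash
python3 - <<'E'
from h import *
o=robot.get_obs();print(o["tool_pos"],np.degrees(o["ee_rot"]),o["width"],o["wrist_force"],o["time"])
s=cams.snapshot("wrist");crop(s,180,100,430,300,3,"pics/w14.png")
print(proj(s,[.443,-.110,.104],o))
E
```

```text
[ 0.44428565 -0.10876939  0.15542755] [ 1.79991201e+02 -7.29502530e-02 -4.83103515e+00] 0.05623597616648073 [ 0.48480208 -0.33407957  0.33064026] 19.0
[[291.62238097 228.63607331]]
```

View pics/w14.png

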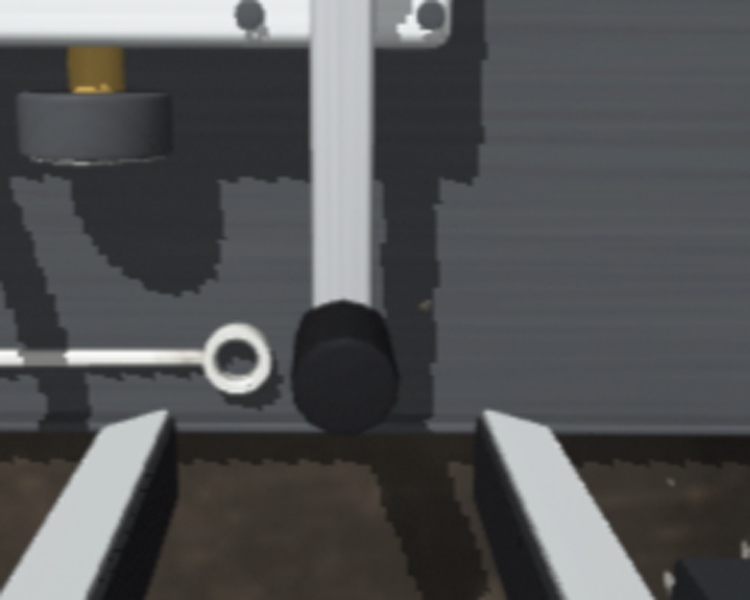

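Call:
arm_command --plan '[0.1, 0.3, 2, 0, 0, 0, 0.4, 0, 0, 2, 0, 0, 0, 0.4, 0, 0, 2, 0, 0, 0, 0.4, 0, 0, 1.2, 0, 0, 0, 0.4, 0, 0, 0, 0, 0, 0, 0.6, 0, 0, 0, 0, 0, 0, 0.6]'

```text
time: 19.8
tool_pos: [0.4451, -0.1124, 0.0837]
ee_rot: [3.141, -0.002, -0.086]
wrist_force: [0.2, 0.2, 0.6]
width: 0.0399
```

```bash
python3 - <<'E'
from h import *
o=robot.get_obs();print(o["tool_pos"],np.degrees(o["ee_rot"]),o["width"],o["wrist_force"],o["time"])
s=cams.snapshot("wrist");crop(s,150,100,430,310,2.8,"pics/w15.png")
print(proj(s,[.443,-.112,.104],o))
E
```

```text
[ 0.44512164 -0.11238239  0.08365287] [ 1.79973312e+02 -1.20394254e-01 -4.90433624e+00] 0.039903020934908724 [0.16794521 0.24893062 0.59394084] 19.8
[[289.97468202 277.00047584]]
```

View pics/w15.png

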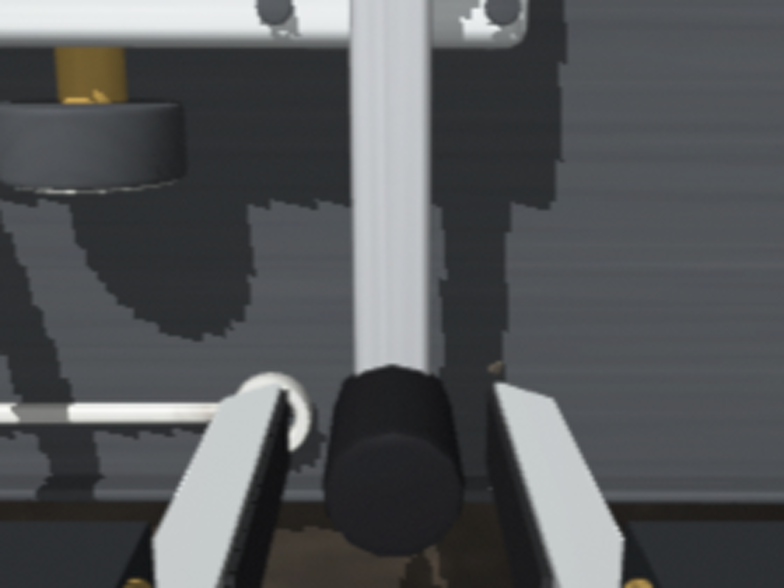

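Call:
arm_command --plan '[0.1, 2, 0, 0, 0, -10, 0.6, 0.2, 2, 0, 0, 0, -10, 0.6, 0.2, 2, 0, 0, 0, -10, 0.6, 0.2, 2, 0, 0, 0, -10, 0.6]'

```text
time: 20.35
tool_pos: [0.4648, -0.188, 0.0834]
ee_rot: [-3.141, -0.001, 0.618]
wrist_force: [0.7, 2.4, 1.6]
width: 0.0375
```

```bash
python3 - <<'E'
from h import *
o=robot.get_obs();print(o["tool_pos"],np.degrees(o["ee_rot"]),o["width"],o["wrist_force"],o["time"])
p=o["tool_pos"][:2]-[.557,-.119];print(np.hypot(*p),np.degrees(np.arctan2(p[1],p[0])))
s=cams.snapshot("wrist");cv2.imwrite("pics/w16.png",s["pixels"][:,:,::-1])
E
```

```text
[ 0.46483409 -0.18804302  0.08342351] [-1.79953069e+02 -3.81692201e-02  3.54129457e+01] 0.03753521495627835 [0.69189349 2.43742543 1.59452307] 20.35
0.1151585618275046 -143.16250881575337
```

View pics/w16.png

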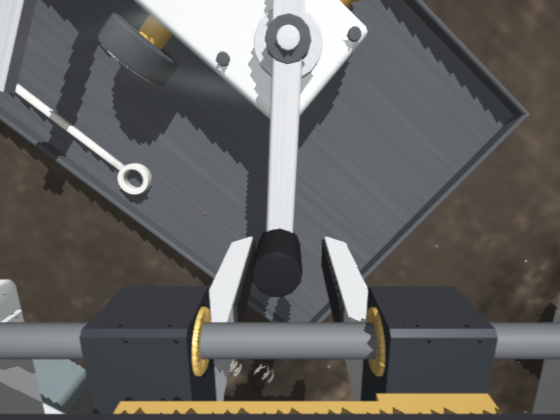

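Call:
arm_command --plan '[0.2, 2, 0, 0, 0, -10, 0.6, 0.2, 2, 0, 0, 0, -10, 0.6, 0.1, 2, 0, 0, 0, -10, 0.6, 0.2, 2, 0, 0, 0, -10, 0.6, 0.2, 2, 0, 0, 0, -9, 0.6, 0, 0, 0, 0, 0, 0, 0.6, 0, 0, 0, 0, 0, 0, 0.6]'

```text
time: 21.28
tool_pos: [0.5491, -0.2361, 0.0828]
ee_rot: [3.141, 0.0, 1.465]
wrist_force: [-0.4, 1.2, -0.2]
width: 0.0378
```

```bash
python3 - <<'E'
from h import *
o=robot.get_obs();print(o["tool_pos"],np.degrees(o["ee_rot"]),o["width"],o["wrist_force"],o["time"])
p=o["tool_pos"][:2]-[.557,-.119];print(np.hypot(*p),np.degrees(np.arctan2(p[1],p[0])))
s=cams.snapshot("wrist");cv2.imwrite("pics/w17.png",s["pixels"][:,:,::-1])
E
```

```text
[ 0.54908483 -0.23609785  0.08276112] [1.79977006e+02 4.51922486e-03 8.39195628e+01] 0.03776592153241231 [-0.39766534  1.17064906 -0.22798876] 21.275
0.11736505431254987 -93.86699929785877
```

View pics/w17.png

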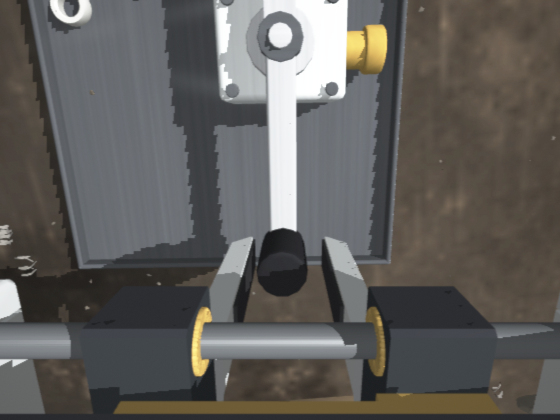

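Call:
arm_command --plan '[0, 0.5, 0, 0, 0, 0, 0.6, 0, 0, 0, 0, 0, 0, 0.6, 0, 0, 0, 0, 0, 0, 0.6]'

```text
time: 21.7
tool_pos: [0.5527, -0.2366, 0.0825]
ee_rot: [-3.138, -0.0, 1.467]
wrist_force: [-4.5, 0.7, 3.3]
width: 0.0375
```

Call:
arm_command --plan '[0, 0.5, 0, 0, 0, 0, 0.6, 0, 0, 0, 0, 0, 0, 0.6, 0, 0, 0, 0, 0, 0, 0.6]'

```text
time: 22.08
tool_pos: [0.5531, -0.2367, 0.0822]
ee_rot: [-3.127, -0.001, 1.466]
wrist_force: [-17.1, 2.8, 9.2]
width: 0.0376
```

Hard stop again. Backing off, opening and lifting well clear.

Call:
arm_command --plan '[0, -1.0, 0, 0, 0, 0, 0.6, 0, 0, 0, 0, 0, 0, 0.5, 0, 0, 0, 0, 0, 0, 0.45, 0, 0, -2, 0, 0, 0, 0.45, 0, 0, -3, 0, 0, 0, 0.45, 0, 0, -5, 0, 0, 0, 0.45, 0, 0, -5, 0, 0, 0, 0.45, 0, 0, -3, 0, 0, 0, 0.45]'

```text
time: 23.08
tool_pos: [0.5506, -0.2366, 0.2661]
ee_rot: [3.136, 0.002, 1.468]
wrist_force: [0.8, -0.6, -0.2]
width: 0.0516
```

Call:
arm_command --plan '[0, 0, 0, 0, 0, 0, 0.45, 0, 0, 0, 0, 0, 0, 0.45, 0, 0, 0, 0, 0, 0, 0.45]'

```text
time: 23.45
tool_pos: [0.5487, -0.2359, 0.2597]
ee_rot: [-3.138, -0.002, 1.468]
wrist_force: [0.1, -0.2, -0.2]
width: 0.0515
```

```bash
python3 - <<'E'
from h import *
o=robot.get_obs();print(o["tool_pos"],np.degrees(o["ee_rot"]),o["width"],o["wrist_force"],o["time"])
s=cams.snapshot("wrist");cv2.imwrite("pics/w18.png",s["pixels"][:,:,::-1])
s=cams.snapshot("side");crop(s,190,120,390,320,3,"pics/sd18.png")
s=cams.snapshot("scene");crop(s,150,130,350,280,4,"pics/sc18.png")
E
```

```text
[ 0.54865135 -0.2359087   0.25966703] [-1.79766024e+02 -1.08110308e-01  8.40893756e+01] 0.05154205515614972 [ 0.12302839 -0.15457574 -0.2296102 ] 23.45
```

View pics/w18.png

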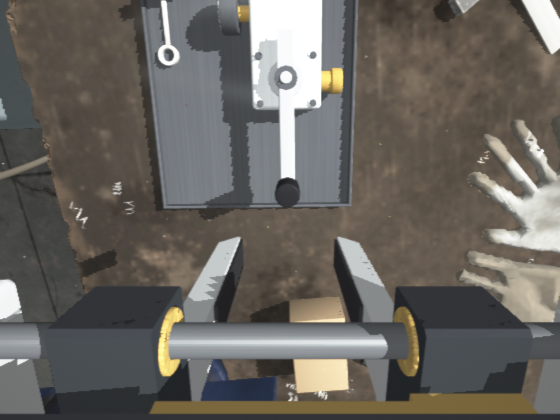

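View pics/sd18.png

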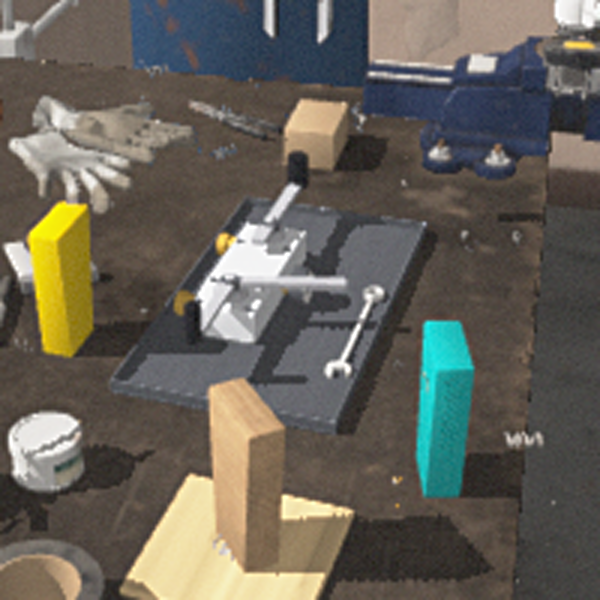

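View pics/sc18.png

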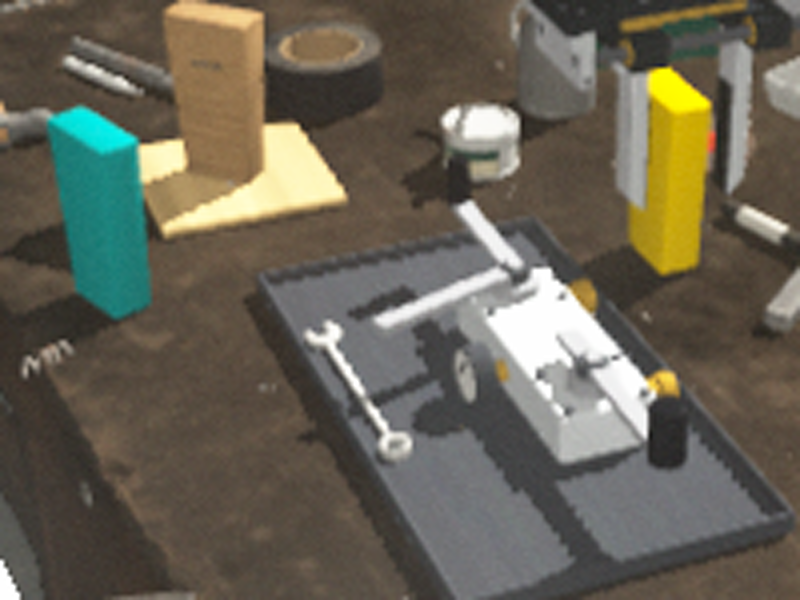

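Both levers point straight outwards. The block stands upright on the board, the tin and carton have not moved, and the gripper is clear of everything. Handing in.

```bash
python3 -c "
from bench import close_job
print(close_job())"
```

```text
the job is handed in; nothing more can be done
None
```

The job is done and handed in at about 23.5 s of the 67 s allowed; no verdict was reported.

- **Block:** I lifted the beech block off the tray and stood it upright on the plywood board. I lowered it at (0.471, 0.364), and the wrist camera put the board's centre at (0.475, 0.367).
- **Levers:** I swung the lock lever left, then the main lever right, each until the force rose to about 17–18 N with almost no further movement. That marks the end stops.
- **Last checks:** The final pictures show both levers square to the unit and the block upright on the board. The tin and carton look unmoved. The gripper is at z = 0.26 m, touching nothing, with the wrist force near zero.
- **Disagreement:** The scene and side cameras differed by up to about 18 mm in y on the same points. I averaged the two and refined with the wrist camera before each grasp and descent.

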